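Open the blue cupboard past its safety catch

ROBOT

A 7-joint arm with a two-finger parallel gripper is mounted at the origin on the work surface. World frame = base frame: x ahead of the robot, y to its left, z up, the work surface at z = 0. Lengths are in m, angles in rad, forces in N, time in s.
With the tool pointing down it reaches from about 0.4 to 0.875 m from the base axis. Payload 19.3 kg.
Tool frame: the origin (TCP) lies on the centre line of the jaws, within the pads' length; the fingertips stand 14 mm ahead of it and the grasp point (between the pads) lies 5 mm behind it; x points along the fingers, y is the direction in which the jaws open and shut, and the axes are right-handed (so a half turn about x gives the same grasp; the last joint's range is limited). The gripper opens to 85 mm and grips with 20 to 120 N. Pads are 22 mm wide; open, the fingers measure 114 mm over their backs; the gripper's body (76 mm by 85 mm) begins 54 mm behind the grasp point. The pads swing forward as they close: fully open they stand 13 mm farther back than shut.
Start: joints at [1.225, 0.521, -0.036, 1.599, 0.021, 1.021, -0.113], TCP at [0.17, -0.601, 0.245] pointing down, gripper open.
Joint ranges: [-2.91, 2.91], [-0.3, 2.13], [-1.5, 1.42], [0.17, 2.43], [-1.26, 4.41], [0.16, 1.93], [-2.52, 2.52]. Speed limits (rad/s): [1.89, 1.89, 2.39, 2.39, 3.01, 3.01, 3.01].

INTERFACE

Orientations are given as [roll, pitch, yaw] about the fixed x, y, z axes, in that order (R = Rz(yaw) Ry(pitch) Rx(roll)).
In Python, from workcell import monitor, optics, bot gives the robot as it stands.
- The arm moves only by the tool arm_command, never from a script. Its arguments are lists of equal length, an entry for each row: "delta_pos": the shift along the tool's x, y, z as a fraction of full scale, a list of three; "rotation": the turn, a rotation vector about the tool's x, y, z as a fraction of full scale, a list of three. In form: {"delta_pos": [[dx, dy, dz], ...], "rotation": [[wx, wy, wz], ...]}. A call has 1 to 10 rows; each row shifts and turns the pose as measured when the row begins, along the tool's axes as they then stand; what a row does not reach is not made up. Full scale, the value 1, is 30 mm for a shift and 6 degrees for a turn. A row lasts 1/10 s, in which the tool goes at most 50 mm and 8.59 degrees, less where a joint would pass 70% of its speed; a pose out of reach is approached as far as the arm can. A call with a number of a shift or a turn outside -1 to 1 is refused whole. A call with a gripper value outside its range is refused whole. "gripper" is the closure, from -1 (fully open) to 1 (shut), so that 0 is half open, set as the call begins (left out, the last holds). The fingers move at their own pace and stop on an object; "grip_force" is the grip in N (left out, the last holds). Time passes only in rows, so rows that do not move let the fingers close. It gives the time, the measured TCP pose, the force and the opening at its end, in the units of the state.
- monitor.observe(): the state, without advancing time (a new reading comes with each control period).
- optics.grab_frame(name): name is "scene" or "top" or "wrist"; returns the picture (384x512x3 uint8, red, green, blue); there is no depth.
- optics.camera_params(name): a dict with "fx", "fy", "cx", "cy" (pixels), "origin" and "rotation" of the camera in the world. Camera axes: x right, y down, z forward; pixel columns grow to the right and rows downward; lengths in m; the calibration is good to about 2 mm. The wrist camera is an equidistant fisheye: a pixel r from the principal point sees the ray r / f radians off the axis. A picture is of the moment at which its call begins: read the wrist's pose just before it. camera_params takes no time and is no camera call; for the wrist camera it gives the pose at the moment of the call.
- bot.job_done(): hands the job in, once; it reports no verdict.
The state is a dict: "clock": time; "qpos": joint angles; "qd": joint speeds; "joint_efforts": joint torques, N m; "position": TCP position; "tool_rot": TCP orientation; "force": force on the tool from outside, world axes, zero at the start; "moment": the same for the moment, N m; "grip_width": finger opening in m.
Only numpy, scipy, OpenCV 4.12 (cv2) and the standard library are available. Lean on these libraries where they do the work, as an engineer would, in place of code of your own. Each camera call takes 0.05 s, during which the arm holds its last target. There are 200 camera calls.

TASK

Get the blue bench cupboard open so the pegs in it can be reached. Its door stands ajar on a child-safety catch: reach down into the gap behind the top of the door, press the orange tongue down and keep it down while you pull the door off the catch, then swing the door wide open, at least 60 degrees, and let go. Leave the green cupboard on its catch and do not disturb the jar, the dipper or the brush.

Things in the scene. Friction and masses are not known exactly. Their poses are not given: they have to be found in the camera images.
- blue_pad (a point): Point on top of the blue cupboard's orange catch tongue where it shows in the door gap, 26 mm below the door's top. The tongue, 34 mm wide, stands out from the door's back and turns with it. Axes: x from the door into the cupboard, square to the door; y along the door to the hinge; z up. The door's inner face is 30 mm off towards -x, the cupboard's front edge at least 25 mm off towards +x.
- blue_catch (a joint): How far the orange tongue is pressed straight down, m: 0 up, 0.022 at the stop; the spring takes 3 N at first, 8.5 N at the stop. Its far end has a barb hooked behind a lip inside the cupboard's front edge; pressed 10 mm or more it comes free and the door can be pulled (16 mm is a good press).
- blue_door_hinge (a point): Point on the blue door's upright hinge line, half-way up, in the plane of its outer face; axes as for the pad. Door 216 mm wide, 174 mm tall, 15 mm thick, top 180 mm above the bench. The pad point lies 165 mm along the door from the hinge and 45 mm behind the outer face. Hinged at the left seen from the robot. The cupboard, blue all over, is fixed, 220 wide, 180 deep, 180 mm high.
- blue_door (a joint): Opening angle of the blue door, rad: 0 shut, 0.35 to 0.41 at the start, held by the catch at about 0.42, 1.45 fully open. It opens towards the robot, turning clockwise seen from above, and can be pulled by its inner face from within the gap. The hinge is light and stays where it is left.
- green_door (a joint): Opening angle of the green cupboard's door in rad: same size and same kind of catch, but hinged at its right; ajar at 0.35 to 0.41 at the start, held at about 0.42. To be left alone.
- jar_center (a point): Bystander: closed amber glass jar, 80 mm across and 120 mm high, standing on the bench to one side of the cupboards; this point is on its axis, half-way up.
- dipper: Bystander: red plastic dipper, a cup 100 mm across and 60 mm high with a 100 mm handle, on the bench to the other side; origin at the centre of the cup's underside.
- brush: Bystander: hand brush 160 x 50 x 44 mm, wooden back and yellow nylon bristles, lying on top of the green cupboard; origin at the centre of its underside.

How it is judged:
On the way:
1. the blue catch is pressed down far enough to free its barb (8 mm or more) while the door is still ajar (value of joint blue_catch above 0.008 m and value of joint blue_door below 0.5 rad), for 0.02 s.
At the end, for the whole second after the job is handed in: The blue door stands open at 0.96 rad (55 degrees) or more and at rest, its catch has sprung back up (within 4 mm), the green door is still on its catch (below 0.46 rad), and the jar, dipper and brush are within 30 mm of where they stood (value of joint blue_door above 0.96 rad and velocity of joint blue_door between -0.05 and 0.05 rad/s and value of joint blue_catch below 0.004 m and value of joint green_door below 0.46 rad and distance of each of jar_center, dipper, brush from where it was at the start of the episode below 0.03 m); the robot touches nothing.
It fails at once if the green cupboard is opened past its catch (value of joint green_door above 0.46 rad).
It fails at once if the jar is tipped over (angle between jar_center's own z axis and vertical above 0.5 rad).
It also fails if it takes over 35 s, if anything falls off the work surface, if the arm or the gripper's body presses on something with over 40 N, if the wrist force passes 120 N, or if a joint passes its speed limit or range.

## Working session

There is one attempt and no reset: what is moved stays moved. The work goes in short steps, Python scripts to look and compute and a tool call to move; the robot and the scene stay as the last step left them, time stands still between calls to the robot, and variables do not carry over. Pictures are saved under pics/ and viewed, about 8 in all and at most 12, crops included, and the job is handed in when it is done.

Besides the shell and the picture viewer there is one more tool, called after "Emit:" by a JSON object that holds its "api" and its "payload". arm_command: Moves the arm, as the interface text tells. Its arguments: {"type":"object","properties":{"delta_pos":{"type":"array","items":{"type":"array","items":{"type":"number"}}},"rotation":{"type":"array","items":{"type":"array","items":{"type":"number"}}},"gripper":{"type":"number"},"grip_force":{"type":"number"}},"required":["delta_pos","rotation"]}

```bash
mkdir -p pics; python3 - <<'E'
from workcell import monitor, optics, bot
import cv2, numpy as np
s=monitor.observe(); print(s)
ims=[]
for n in("scene","top"):
    im=optics.grab_frame(n); p=optics.camera_params(n); print(n,p)
    cv2.imwrite(f"pics/{n}0.png",im[:,:,::-1]); 
E
```

```text
{'clock': 0.0, 'qpos': array([ 1.22481995,  0.5220319 , -0.03633619,  1.5999981 ,  0.02118218,
        1.02107928, -0.11280435]), 'qd': array([-6.84117606e-04,  1.04651281e-03, -2.95210413e-04,  3.36671605e-05,
       -1.57516976e-03,  2.20447978e-03,  1.30080522e-03]), 'joint_efforts': array([-1.62222937e-04, -9.27125287e+01,  1.97964147e+00, -3.69936812e+01,
        1.78117049e-02,  8.09679885e-03, -3.70414909e-05]), 'position': array([ 0.17007364, -0.60108746,  0.24471802]), 'tool_rot': array([-1.51737637,  1.56966388,  1.89997646]), 'force': array([ 0.04479468, -0.08239071,  0.1214423 ]), 'moment': array([-0.04917706, -0.03188967,  0.01104359]), 'grip_width': 0.08531110571308559}
scene {'fx': 359.3163937049185, 'fy': 359.3163937049185, 'cx': 252.29913575803417, 'cy': 189.90484053704824, 'origin': array([ 0.58595933, -0.63694242,  1.03526261]), 'rotation': array([-2.533875  ,  0.0032805 , -0.10238121])}
top {'fx': 403.3181397798615, 'fy': 403.3181397798615, 'cx': 248.93865416826338, 'cy': 191.66582635613557, 'origin': array([ 0.54938025, -0.01831131,  1.27419913]), 'rotation': array([-3.079077  ,  0.02235832, -1.54671559])}
```

View pics/scene0.png

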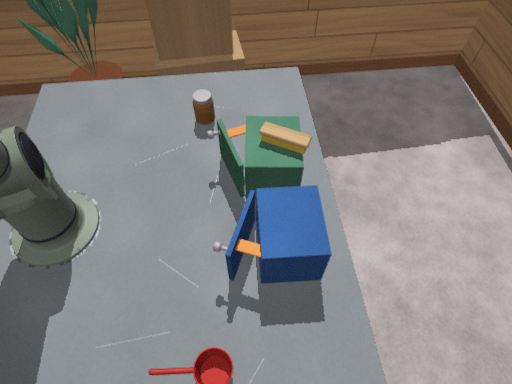

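View pics/top0.png

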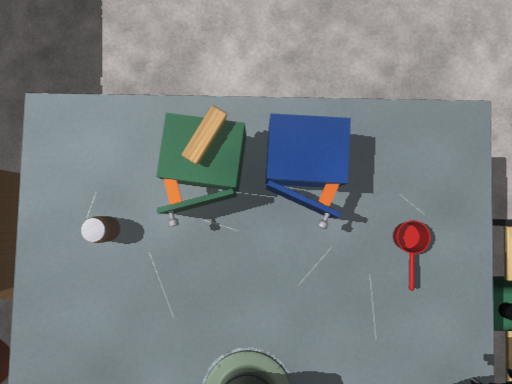

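The pictures show the blue cupboard (top view, around (308,150)) with its door running from the hinge near (267,183) to the free end near (339,215). The orange tongue is near (328,195). Next I measure them more closely.

```bash
cat > h.py <<'E'
import numpy as np
from scipy.spatial.transform import Rotation as R
def ray(p,uv):
    uv=np.atleast_2d(uv).astype(float)
    d=np.c_[(uv[:,0]-p['cx'])/p['fx'],(uv[:,1]-p['cy'])/p['fy'],np.ones(len(uv))]
    return d@R.from_euler('xyz',p['rotation']).as_matrix().T
def onz(p,uv,z):
    d=ray(p,uv); o=p['origin']; return o+d*((z-o[2])/d[:,2])[:,None]
def pix(p,X):
    c=(np.atleast_2d(X)-p['origin'])@R.from_euler('xyz',p['rotation']).as_matrix()
    return np.c_[c[:,0]/c[:,2]*p['fx']+p['cx'],c[:,1]/c[:,2]*p['fy']+p['cy']]
E
python3 - <<'E'
from h import *; from workcell import optics; import cv2
for n,(x0,y0,x1,y1) in {"top":(255,105,355,235),"scene":(205,170,335,290)}.items():
    p=optics.camera_params(n); im=cv2.imread(f"pics/{n}0.png"); h=cv2.cvtColor(im,cv2.COLOR_BGR2HSV)
    o=cv2.inRange(h,(3,180,120),(20,255,255)); k,l,st,c=cv2.connectedComponentsWithStats(o)
    for i in range(1,k):
        if st[i,4]>40:
            z=cv2.minAreaRect(np.argwhere(l==i)[:,::-1].astype(np.float32)); b=cv2.boxPoints(z)
            print(n,st[i],c[i],onz(p,c[i],.154).round(4)); print(b.round(1).tolist(), onz(p,b,.154)[:,:2].round(4).tolist())
    cr=cv2.resize(im[y0:y1,x0:x1],None,fx=4.5,fy=4.5,interpolation=cv2.INTER_CUBIC)
    cr=cv2.convertScaleAbs(cr,alpha=1.6); cv2.imwrite(f"pics/{n}c.png",cr); print(cr.shape)
E
```

```text
top [170 181  11  22  82] [175.51219512 191.70731707] [[0.6141 0.2136 0.154 ]]
[[168.3000030517578, 182.39999389648438], [175.6999969482422, 180.60000610351562], [180.39999389648438, 200.89999389648438], [173.0, 202.60000610351562]] [[0.6399, 0.235], [0.6453, 0.2143], [0.5888, 0.1989], [0.5834, 0.2195]]
top [319 184  19  22 235] [327.99148936 193.49787234] [[ 0.6188 -0.2107  0.154 ]]
[[318.5, 201.1999969482422], [327.8999938964844, 180.0], [337.79998779296875, 184.39999389648438], [328.3999938964844, 205.60000610351562]] [[0.5968, -0.1847], [0.6564, -0.21], [0.6447, -0.2376], [0.5852, -0.2122]]
(585, 450, 3)
(540, 585, 3)
```

View pics/topc.png

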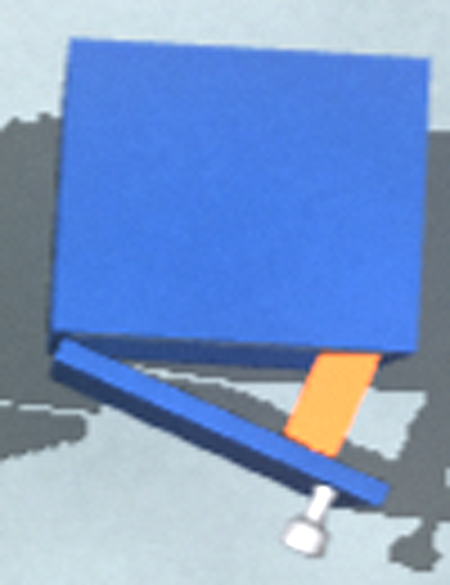

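View pics/scenec.png

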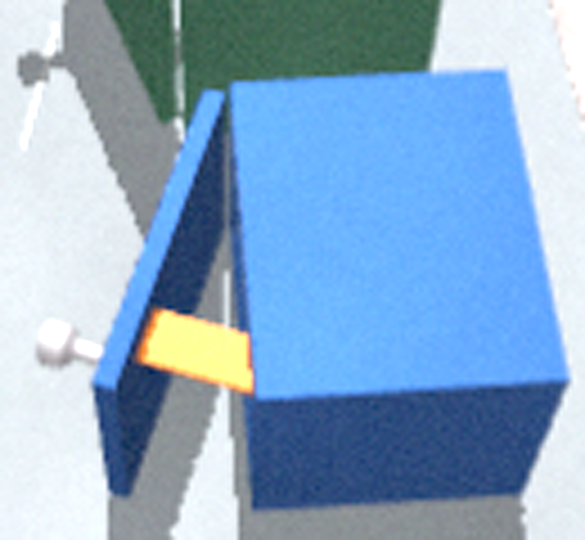

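The top crop shows the door's top strip from about (60,350) to (384,497), and the tongue between (310,440) and (348,352). The scene crop shows the strip from (215,92) to (106,385).

```bash
python3 - <<'E'
from h import *; from workcell import optics; import cv2
c={"top":((255,105),[[55,361],[380,507],[388,487],[65,340]]),"scene":((205,170),[[205,92],[93,385],[118,385],[225,92]])}
for n,(o,q) in c.items():
    p=optics.camera_params(n); X=onz(p,np.array(q)/4.5+o-.4,.18)[:,:2]; print(n,X.round(4).tolist())
    a=X[0]+X[3]; b=X[1]+X[2]; print('len',np.linalg.norm(a-b)/2)
    m=(a+b)/4; t=(a-b)/np.linalg.norm(a-b)      # m: mid-strip; t: to hinge
    nn=np.array([t[1],-t[0]]); 
    H=m+t*.108-nn*.0075; pad=H-t*.165+nn*.045
    print('t',t,'n',nn,'hinge',H,'pad',pad)
p=optics.camera_params("scene");o=np.array((205,170));
print('tongue scene',onz(p,np.array([[150,310],[250,335],[250,392],[140,360]])/4.5+o-.4,.154)[:,:2].round(4).tolist())
p=optics.camera_params("top");o=np.array((255,105));
print('tongue top',onz(p,np.array([[285,432],[316,352],[381,355],[335,457]])/4.5+o-.4,.154)[:,:2].round(4).tolist())
X=onz(p,np.array([[52,333],[415,354]])/4.5+o-.4,.18)[:,:2]; print('cup front',X, np.linalg.norm(X[0]-X[1]))
E
```

```text
top [[0.637, -0.0404], [0.5537, -0.2367], [0.5658, -0.2413], [0.6499, -0.0461]]
len 0.21289712018660353
t [0.39330991 0.91940596] n [ 0.91940596 -0.39330991] hinge [ 0.63717354 -0.03888761] pad [ 0.61365067 -0.20828854]
scene [[0.6377, -0.0448], [0.5538, -0.2412], [0.5681, -0.2427], [0.6505, -0.0461]]
len 0.2134300585324799
t [0.38984102 0.92088218] n [ 0.92088218 -0.38984102] hinge [ 0.63773511 -0.04131615] pad [ 0.61485104 -0.21080455]
tongue scene [[0.5902, -0.1836], [0.6486, -0.2065], [0.6444, -0.2432], [0.5816, -0.216]]
tongue top [[0.5984, -0.1832], [0.6483, -0.2016], [0.6473, -0.2415], [0.5838, -0.214]]
cup front [[ 0.65396839 -0.0382046 ]
 [ 0.64607585 -0.2566978 ]] 0.21863570442115954
```

```bash
cat > go.py <<'E'
from h import *; from workcell import monitor; import sys
t=np.array([.3915,.920,0]); t/=np.linalg.norm(t)
def pose():
    s=monitor.observe(); return s,s['position'],R.from_euler('xyz',s['tool_rot'])
def tgt(pos,yax):
    x=np.array([0,0,-1.]); y=np.array(yax); return R.from_matrix(np.c_[x,y,np.cross(x,y)])
def show(pos,yax):
    s,p,r=pose(); 
    print('clk',s['clock'],'p',p.round(4),'F',s['force'].round(1),'q7',s['qpos'][6].round(2),'w',s['grip_width'].round(3))
    w=(r.inv()*tgt(pos,yax)).as_rotvec()
    print('tool shift /30mm',(r.inv().apply(np.array(pos)-p)/.03).round(3),'after turn',(tgt(pos,yax).inv().apply(np.array(pos)-p)/.03).round(3),'turn/6deg',(np.degrees(w)/6).round(3))
E
python3 - <<'E'
from go import *
for s in(1,-1): show([.6053,-.2056,.25],s*t)
E
```

```text
Traceback (most recent call last):
  File "go.py", line 9, in show
    print('clk',s['clock'],'p',p.round(4),'F',s['force'].round(1),'q7',s['qpos'][6].round(2),'w',s['grip_width'].round(3))
                                                                                                 ^^^^^^^^^^^^^^^^^^^^^
AttributeError: 'float' object has no attribute 'round'
```

```bash
sed -i "s/s\['grip_width'\].round(3)/round(s['grip_width'],4)/" go.py
python3 - <<'E'
from go import *
for s in(1,-1): show([.6053,-.2056,.25],s*t)
E
```

```text
clk 0.1 p [ 0.1701 -0.6011  0.2448] F [-0.1 -1.4 -0.4] q7 -0.11 w 0.0853
tool shift /30mm [ -0.167  -8.736 -17.549] after turn [-0.174 17.812  8.187] turn/6deg [-2.3525e+01 -1.2000e-02  5.0000e-03]
clk 0.1 p [ 0.1701 -0.6011  0.2448] F [-0.1 -1.4 -0.4] q7 -0.11 w 0.0853
tool shift /30mm [ -0.167  -8.736 -17.549] after turn [ -0.174 -17.812  -8.187] turn/6deg [6.475e+00 4.000e-03 9.000e-03]
```

Emit:
{"api": "arm_command", "payload": {"delta_pos": [[-0.2,0,0],[-0.2,0,0],[-0.2,0,0],[0,0,0],[0,0,0],[0,0,0],[0,0,0],[0,0,0],[0,0,0],[0,0,0]], "rotation": [[-1,0,0],[-1,0,0],[-1,0,0],[-1,0,0],[-1,0,0],[-1,0,0],[-1,0,0],[-1,0,0],[-1,0,0],[-1,0,0]], "gripper": 1, "grip_force": 20}}

```text
clock: 1.1
position: [0.1697, -0.5993, 0.26]
tool_rot: [-2.545, 1.563, 1.961]
force: [0.2, -0.6, 0.0]
grip_width: -0.0
```

Emit:
{"api": "arm_command", "payload": {"delta_pos": [[0,0,0],[0,0,0],[0,0,0],[0,0,0],[0,0,0],[0,0,0],[0,0,0],[0,0,0],[0,0,0],[0,0,0]], "rotation": [[-1,0,0],[-1,0,0],[-1,0,0],[-1,0,0],[-1,0,0],[-1,0,0],[-1,0,0],[-1,0,0],[-1,0,0],[-1,0,0]]}}

```text
clock: 2.1
position: [0.1686, -0.5977, 0.2566]
tool_rot: [2.619, 1.556, 1.933]
force: [0.3, 0.6, -0.2]
grip_width: -0.0002
```

```bash
python3 - <<'E'
from go import *
show([.6053,-.2056,.25],t)
E
```

```text
clk 2.1 p [ 0.1686 -0.5977  0.2566] F [ 0.3  0.6 -0.2] q7 1.83 w -0.0002
tool shift /30mm [ 0.322 19.334  2.987] after turn [ 0.219 17.728  8.277] turn/6deg [-2.709 -0.11  -0.086]
```

Emit:
{"api": "arm_command", "payload": {"delta_pos": [[0,0.6,0.1],[0,0.9,0.2],[0,0.9,0.3],[0,0.9,0.42],[0,0.9,0.42],[0,0.9,0.42],[0,0.9,0.42],[0,0.9,0.42],[0,0.9,0.42],[0,0.9,0.42]], "rotation": [[-0.7,0,0],[-1,0,0],[-1,-0.1,-0.1],[0,0,0],[0,0,0],[0,0,0],[0,0,0],[0,0,0],[0,0,0],[0,0,0]]}}

```text
clock: 3.1
position: [0.3788, -0.4013, 0.2534]
tool_rot: [2.783, 1.565, 2.388]
force: [-0.1, -0.0, -0.1]
grip_width: 0.0001
```

```bash
python3 - <<'E'
from go import *
show([.6053,-.2056,.25],t)
E
```

```text
clk 3.1 p [ 0.3788 -0.4013  0.2534] F [-0.1 -0.  -0.1] q7 1.57 w 0.0001
tool shift /30mm [0.106 8.928 4.457] after turn [0.112 8.959 4.394] turn/6deg [ 0.066 -0.047 -0.018]
```

Emit:
{"api": "arm_command", "payload": {"delta_pos": [[0,0.9,0.44],[0,0.9,0.44],[0,0.9,0.44],[0,0.9,0.44],[0,0.9,0.44],[0,0.9,0.44],[0,0.9,0.44],[0,0.9,0.44],[0,0.9,0.44]], "rotation": [[0,0,0],[0,0,0],[0,0,0],[0,0,0],[0,0,0],[0,0,0],[0,0,0],[0,0,0],[0,0,0]]}}

```text
clock: 4.0
position: [0.588, -0.2147, 0.2507]
tool_rot: [2.991, 1.561, 2.594]
force: [-0.8, -0.7, 0.5]
grip_width: 0.0001
```

```bash
python3 - <<'E'
from go import *
show([.6053,-.2056,.25],t)
E
```

```text
clk 4.0 p [ 0.588  -0.2147  0.2507] F [-0.8 -0.7  0.5] q7 1.1 w 0.0001
tool shift /30mm [0.021 0.502 0.413] after turn [0.024 0.505 0.41 ] turn/6deg [ 0.053 -0.091 -0.014]
```

Emit:
{"api": "arm_command", "payload": {"delta_pos": [[0,0.5,0.4],[0,0.05,0.05],[0,0,0]], "rotation": [[0,-0.09,0],[0,0,0],[0,0,0]]}}

```text
clock: 4.3
position: [0.6093, -0.2001, 0.2493]
tool_rot: [2.109, 1.567, 1.717]
force: [-0.9, -1.1, 1.3]
grip_width: -0.0003
```

```bash
python3 - <<'E'
from go import *; from workcell import optics; import cv2
show([.6053,-.2056,.154+.014],t)
a=optics.grab_frame("wrist"); b=optics.grab_frame("scene")[150:300,180:360]
b=cv2.resize(b,(460,384))
cv2.imwrite("pics/a1.png",cv2.resize(np.hstack([a[:,80:420],b]),None,fx=1,fy=1)[:,:,::-1])
E
```

```text
clk 4.3 p [ 0.6093 -0.2001  0.2493] F [-0.9 -1.1  1.3] q7 1.08 w -0.0003
tool shift /30mm [ 2.709 -0.23  -0.047] after turn [ 2.71  -0.222 -0.05 ] turn/6deg [ 0.103 -0.019 -0.032]
```

View pics/a1.png

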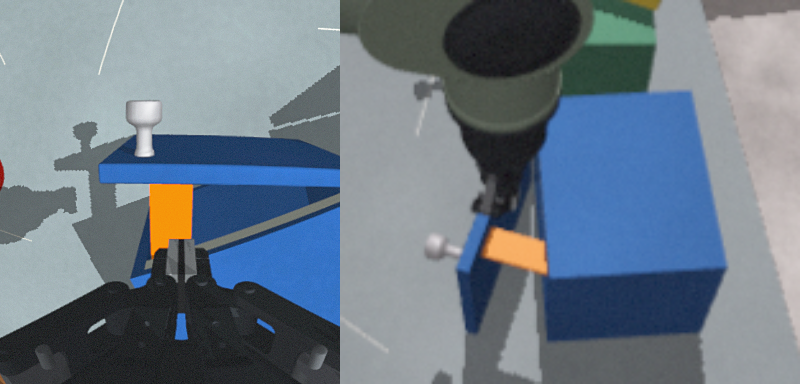

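The wrist view shows the tongue under the fingers, slightly to the left, and the door square to the tool. I shift about 7 mm and go down into the gap.

Emit:
{"api": "arm_command", "payload": {"delta_pos": [[0,-0.22,-0.05],[0.5,0,0],[0.6,0,0],[0.6,0,0],[0.4,0,0],[0,0,0]], "rotation": [[0.1,0,0],[0,0,0],[0,0,0],[0,0,0],[0,0,0],[0,0,0]]}}

```text
clock: 5.0
position: [0.6007, -0.2121, 0.1823]
tool_rot: [2.944, 1.568, 2.533]
force: [0.1, 0.6, 0.2]
grip_width: -0.0001
```

```bash
python3 - <<'E'
from go import *; from workcell import optics; import cv2
show([.6053,-.2056,.154+.014],t)
a=optics.grab_frame("wrist"); b=optics.grab_frame("scene")[150:300,180:360]
b=cv2.resize(b,(460,384))
cv2.imwrite("pics/a2.png",np.hstack([a[:,80:420],b])[:,:,::-1])
E
```

```text
clk 5.0 p [ 0.6007 -0.2121  0.1823] F [0.1 0.6 0.2] q7 1.04 w -0.0001
tool shift /30mm [0.476 0.259 0.056] after turn [0.476 0.259 0.057] turn/6deg [-0.087 -0.022 -0.005]
```

View pics/a2.png

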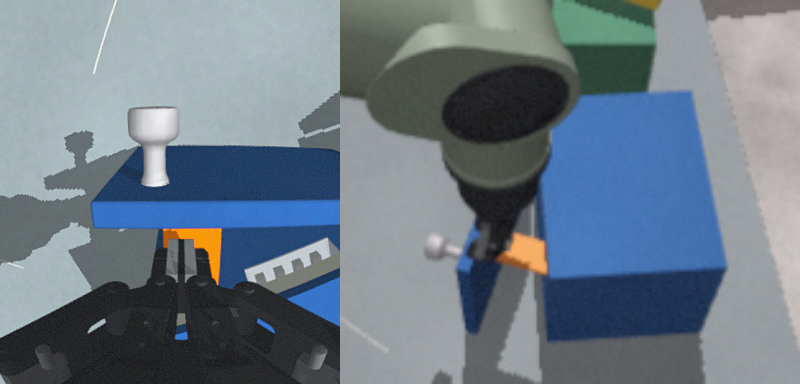

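Emit:
{"api": "arm_command", "payload": {"delta_pos": [[0,0.25,0.05],[0.35,0,0],[0.4,0,0],[0.25,0,0],[0,0,0]], "rotation": [[0,0,0],[0,0,0],[0,0,0],[0,0,0],[0,0,0]]}}

```text
clock: 5.6
position: [0.6078, -0.2054, 0.1541]
tool_rot: [0.218, 1.567, -0.193]
force: [0.8, -0.6, 5.7]
grip_width: -0.0002
```

```bash
python3 - <<'E'
from go import *; from workcell import optics; import cv2
show([.6053,-.2056,.152],t)
E
```

```text
clk 5.6 p [ 0.6078 -0.2054  0.1541] F [ 0.8 -0.6  5.7] q7 1.0 w -0.0002
tool shift /30mm [ 0.07  -0.039 -0.075] after turn [ 0.071 -0.039 -0.075] turn/6deg [-0.087  0.04  -0.009]
```

Emit:
{"api": "arm_command", "payload": {"delta_pos": [[0.15,0,-0.05],[0.08,0,-0.15],[0.02,0,-0.1],[0.02,0,0]], "rotation": [[0,0,0],[0,0,0],[0,0,0],[0,0,0]]}}

```text
clock: 6.0
position: [0.6004, -0.2032, 0.1467]
tool_rot: [0.005, 1.563, -0.407]
force: [-0.8, -0.9, 9.1]
grip_width: -0.0002
```

```bash
python3 - <<'E'
from go import *; from workcell import optics; import cv2
show([.6053,-.2056,.150],t)
E
```

```text
clk 6.0 p [ 0.6004 -0.2032  0.1467] F [-0.8 -0.9  9.1] q7 0.99 w -0.0002
tool shift /30mm [-0.108 -0.008  0.181] after turn [-0.109 -0.01   0.18 ] turn/6deg [-0.098  0.071 -0.   ]
```

Emit:
{"api": "arm_command", "payload": {"delta_pos": [[-0.08,0,-0.15],[0,-0.05,-0.29],[0.01,-0.05,-0.29],[0.01,-0.05,-0.29],[0.01,-0.05,-0.29],[0.01,-0.05,-0.29]], "rotation": [[0,0,0],[0.5,0,0],[0.5,0,0],[0.5,0,0],[0.5,0,0],[0.5,0,0]]}}

```text
clock: 6.6
position: [0.5566, -0.1863, 0.1498]
tool_rot: [0.438, 1.557, -0.246]
force: [0.2, -0.5, 8.0]
grip_width: -0.0004
```

```bash
cat >> go.py <<'E'
def arc(phi):   # finger pose for door line at world angle phi (t=(sin,cos))
    tt=np.array([np.sin(phi),np.cos(phi),0]); n=np.array([np.cos(phi),-np.sin(phi),0])
    s,p,r=pose(); H=np.array([.6375,-.040,p[2]])
    d=p-H; y=r.as_matrix()[:,1]
    print('clk',s['clock'],'p',p.round(4),'F',s['force'].round(1),'tool yaw phi',np.arctan2(y[0],y[1]).round(3),'along',(d@y).round(4),'off',(d@np.array([y[1],-y[0],0])).round(4))
E
python3 - <<'E'
from go import *; from workcell import optics; import cv2
arc(.5)
a=optics.grab_frame("wrist"); b=optics.grab_frame("top")[100:250,240:420]
b=cv2.resize(b,(460,384))
cv2.imwrite("pics/a3.png",np.hstack([a[:,80:420],b])[:,:,::-1])
E
```

```text
clk 6.6 p [ 0.5566 -0.1863  0.1498] F [ 0.2 -0.5  8. ] tool yaw phi 0.684 along -0.1645 off 0.0297
```

View pics/a3.png

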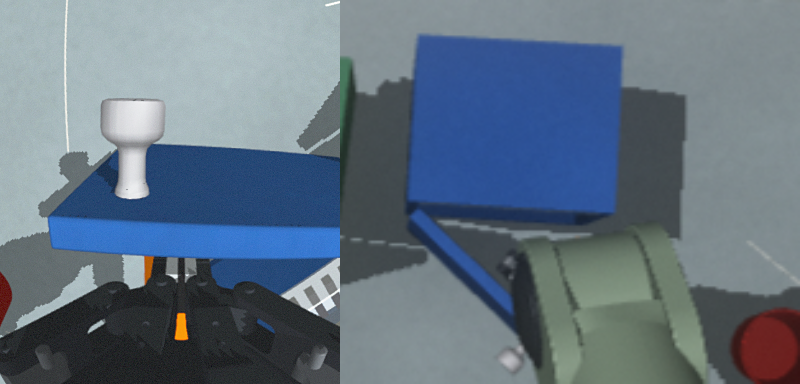

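The door is off its catch, at about 0.65 rad. I now lift the fingers off the tongue but keep them behind the inner face, and swing the door on.

Emit:
{"api": "arm_command", "payload": {"delta_pos": [[-0.35,-0.02,-0.2],[-0.3,-0.04,-0.29],[-0.1,-0.04,-0.29],[0,-0.04,-0.29],[0,-0.04,-0.29],[0,-0.04,-0.29],[0,-0.04,-0.29]], "rotation": [[0.3,0,0],[0.5,0,0],[0.5,0,0],[0.5,0,0],[0.5,0,0],[0.5,0,0],[0.5,0,0]]}}

```text
clock: 7.4
position: [0.5084, -0.1463, 0.1755]
tool_rot: [0.822, 1.557, -0.229]
force: [0.2, -1.2, -0.8]
grip_width: 0.0002
```

```bash
python3 -c "
from go import *
arc(0); print(pose()[0]['qpos'].round(2))"
```

```text
clk 7.4 p [ 0.5084 -0.1463  0.1755] F [ 0.2 -1.2 -0.8] tool yaw phi 1.052 along -0.1649 off 0.0282
[ 0.56  0.5  -0.52  1.91  0.34  0.8   0.37]
```

Emit:
{"api": "arm_command", "payload": {"delta_pos": [[0,-0.04,-0.29],[0,-0.04,-0.29],[0,-0.04,-0.29],[0,-0.03,-0.2],[0,-0.02,-0.12],[0,-0.01,-0.06],[0,0,0]], "rotation": [[0.5,0,0],[0.5,0,0],[0.5,0,0],[0.35,0,0],[0.2,0,0],[0.1,0,0],[0,0,0]]}}

```text
clock: 8.1
position: [0.485, -0.1113, 0.1778]
tool_rot: [1.084, 1.557, -0.211]
force: [0.0, -0.1, 1.2]
grip_width: 0.0
```

```bash
python3 -c "
from go import *
arc(0); print(pose()[0]['qpos'].round(2))"
```

```text
clk 8.1 p [ 0.485  -0.1113  0.1778] F [ 0.  -0.1  1.2] tool yaw phi 1.294 along -0.1662 off 0.027
[ 0.47  0.44 -0.47  1.99  0.29  0.76  0.11]
```

Emit:
{"api": "arm_command", "payload": {"delta_pos": [[0,0,0.2],[-0.3,0,0.2],[-0.8,0,0.1],[-1,0,0],[-1,0,0],[-1,0,0.5],[0,0,1],[0,0,1],[0,0,1],[0,0,0]], "rotation": [[0,0,0],[0,0,0],[0,0,0],[0,0,0],[0,0,0],[0,0,0],[0,0,0],[0,0,0],[0,0,0],[0,0,0]]}}

```text
clock: 9.1
position: [0.5175, -0.2371, 0.3128]
tool_rot: [1.103, 1.554, -0.191]
force: [-0.8, 0.6, -0.2]
grip_width: 0.0002
```

```bash
python3 - <<'E'
from go import *; from workcell import optics; import cv2
arc(0)
a=optics.grab_frame("scene"); b=optics.grab_frame("top")
cv2.imwrite("pics/a4.png",np.hstack([a[50:,100:500],b[60:394,60:460][:334]][:1]+[np.vstack([b[:,60:460]])[:334]])[:,:,::-1])
E
```

```text
clk 9.1 p [ 0.5175 -0.2371  0.3128] F [-0.8  0.6 -0.2] tool yaw phi 1.294 along -0.1693 off 0.1567
```

View pics/a4.png

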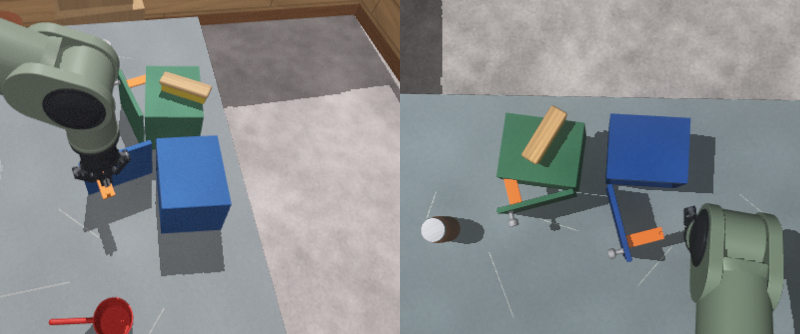

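The blue door stands wide open, from (608,187) to (628,258) in the right half. The gripper is clear, and the green door, jar, brush and dipper look unchanged. I make a quick numeric check and hand in.

```bash
python3 - <<'E'
from go import *; from workcell import optics, bot; import cv2
p=optics.camera_params("top"); X=onz(p,np.array([[208,187],[228,259]])+[60,0],.18); d=X[0]-X[1]
print('door opening approx',np.arctan2(d[0],d[1])-.036)
for n,(x0,y0,x1,y1) in {"top":(75,95,250,240),"scene":(145,340,240,384)}.items():
    a=cv2.imread(f"pics/{n}0.png"); b=optics.grab_frame(n)[:,:,::-1]
    df=cv2.absdiff(a,b).max(2)[y0:y1,x0:x1]>60; print(n,'changed px in bystander region',df.sum(),'of',df.size)
print(np.abs(monitor.observe()['qd']).max()); bot.job_done()
E
```

```text
door opening approx 1.243525203167212
top changed px in bystander region 0 of 25375
scene changed px in bystander region 333 of 4180
0.009131838299545808
the job is handed in; nothing more can be done
```

The blue cupboard's door is off its catch and standing open at about 1.24 rad (71°), and the job is handed in at about 9 s of the 35 s allowed.

I went down into the gap with the gripper shut and pressed the orange tongue about 18–21 mm, where the wrist force read 8–9 N. I held it down while pulling the door past its catch. I then lifted off the tongue, swung the door on by its inner face, backed away and raised the gripper clear.

**Last checks**
- **Blue door:** the opening angle is measured from the top camera. I did not measure whether it was still moving. The arm was at rest and clear of everything.
- **Tongue:** it should have sprung back once I lifted off, but I did not measure its height.
- **Green door, jar and brush:** no changed pixels against the first top view.
- **Dipper:** this check did not come out clean. In the scene view, 333 of 4180 pixels around it had changed. In the last scene picture the dipper is at about the same place, near (213,367), and the arm never went near it at its height. I think a changed arm shadow is the likely cause, but I did not confirm that before handing in.

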